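# Shut a window catch away in a column of workshop pots

## Task

Put the brass window catch away for the night: drop it into the wide pot that stands mouth up, then close that pot with one of the two wide pots that stand mouth down, rim squarely on rim, to keep the dust off it. Then set the other wide mouth-down pot, still mouth down, squarely on top so that the three stand as one straight, stable column. Leave the narrow pot, the glue bottle, the brush and the wooden offcut where they are.

Things in the scene. Friction and masses are not known exactly. Their poses are not given: they have to be found in the camera images.
- open_pot: The wide pot standing mouth up on the bench, loose, about 0.18 kg: plain dull grey aluminium round pot, straight-sided, outer diameter 64 mm, inner diameter 56 mm (wall 4 mm), height 70 mm, floor 5 mm thick. Origin: centre of the underside of its floor, on the bench; z up along its axis to the mouth.
- open_pot_rim (a point): Centre of the open pot's mouth, level with its rim, 70 mm above its origin.
- pot_a: One of two identical wide pots standing mouth down, loose, about 0.18 kg: plain dull grey aluminium round pot, straight-sided, outer diameter 64 mm, inner diameter 56 mm (wall 4 mm), height 70 mm, floor 5 mm thick, closed flat face on top. Origin: centre of its mouth, in the plane of the rim (on the bench at the start); z up along its axis to the closed face 70 mm above.
- pot_b: The other wide pot standing mouth down, identical to pot_a, same origin and axes.
- catch: Brass window catch lying on the bench, loose, about 0.06 kg: a bar 44 mm long (its x), 14 mm wide (its y), 12 mm thick (its z), with a knob 11 mm across standing 8 mm up from its top face, 9 mm off the middle towards +x. Origin: middle of the bar, 6 mm above the bench while it lies knob up, as at the start.
- narrow_pot: Bystander: narrow grey aluminium pot standing mouth down, outer diameter 42 mm, height 70 mm. It would fall into a wide pot. Origin: centre of its mouth, on the bench.
- glue: Bystander: white plastic glue bottle with a red cap, diameter 56 mm, about 130 mm tall, upright. Origin: centre of its underside.
- brush: Bystander: brush lying on the bench, 200 mm long along its x. Origin: on the bench, under the middle of its length.
- offcut: Bystander: L-shaped wooden offcut within a square of 60 mm, 30 mm high. Origin: centre of the square, on the bench.
Not all that is in view belongs to the job. Of the things that look like the catch, take the one that is farthest from the robot's base at the start. Leave any orange look-alike of the pot_b alone.

How it is judged:
By the outcome, as a careful person would: the job done as asked, in the order asked, and still so for the second after the job is handed in, with the robot touching nothing.
It also fails if it takes over 72 s, if anything falls off the work surface, if the arm or the gripper's body presses on something with over 40 N, if the wrist force passes 120 N, or if a joint passes its speed limit or range.

## Robot

A 7-joint arm with a two-finger parallel gripper is mounted at the origin on the work surface. World frame = base frame: x ahead of the robot, y to its left, z up, the work surface at z = 0. Lengths are in m, angles in rad, forces in N, time in s.
With the tool pointing down it reaches from about 0.425 to 0.875 m from the base axis. Payload 4.7 kg.
Tool frame: the origin (TCP) lies between the finger pads; the fingertips stand 8 mm ahead of it and the grasp point (between the pads) lies 11 mm behind it; z points along the fingers, y is the direction in which the jaws open and shut (so a half turn about z gives the same grasp; the last joint's range is limited). The gripper opens to 87 mm and grips with 3 to 60 N. Pads are 19 mm wide; open, the fingers measure 117 mm over their backs; the gripper's body (75 mm by 190 mm) begins 51 mm behind the grasp point.
Start: joints at [1.265, 0.321, -0.07, 1.45, 0.023, 1.371, -0.057], TCP at [0.204, -0.617, 0.231] pointing down, gripper open.
Joint ranges: [-2.86, 2.86], [-0.3, 2.09], [-1.38, 1.24], [0.06, 2.45], [-1.56, 4.7], [0.09, 2.05], [-2.69, 2.69]. Speed limits (rad/s): [2.57, 2.57, 3.14, 3.14, 3.14, 3.14, 3.14].

## Interface

Orientations are given as a rotation vector (axis times angle).
In Python, from bench import ctrl, optics, ticket gives the robot as it stands.
- The arm moves only by the tool play_rows, never from a script. Its argument "motion" is a list of rows, each a list of 5 numbers: the closure, from 0 (fully open) to 1 (shut), then the shift along the tool's x, y, z in cm, then the turn about the tool's z in rad. In form: [[jaw, tx, ty, tz, spin], ...]. A call has 1 to 20 rows; each row shifts and turns the commanded pose from where the row before left it, along the tool's axes as they then stand; what a row does not reach is not made up. A row lasts 1/8 s, in which the tool goes at most 62.5 mm and 10.7 degrees, less where a joint would pass 70% of its speed; a pose out of reach is approached as far as the arm can. A call is refused whole if a number of a shift passes 6.25 or a number of a turn 0.188, either way. A call with a gripper value outside its range is refused whole. The fingers move at their own pace and stop on an object; "force" is the grip in N (left out, the last holds). Time passes only in rows, so rows that do not move let the fingers close. It gives the time, the measured TCP pose, the force and the opening at its end, in the units of the state.
- ctrl.get_state(): the state, without advancing time (a new reading comes with each control period).
- optics.get_image(name): name is "scene" or "top" or "wrist"; returns the picture (384x512x3 uint8, red, green, blue); there is no depth.
- optics.calibration(name): a dict with "K" (3x3 intrinsics, pixels), "pose" (4x4, takes a point from camera to world coordinates); the wrist camera has in their place "hand_eye" (4x4, takes a point from camera to tool coordinates, whose origin is the TCP and whose axes are the flange's). Camera axes: x right, y down, z forward; pixel columns grow to the right and rows downward; lengths in m; the calibration is good to about 2 mm. A picture is of the moment at which its call begins: read the wrist's pose just before it. calibration takes no time and is no camera call.
- ticket.close_job(): hands the job in, once; it reports no verdict.
The state is a dict: "time": time; "joint_positions": joint angles; "qd": joint speeds; "joint_torque": joint torques, N m; "position": TCP position; "tool_rot": TCP orientation; "ft_force": force on the tool from outside, world axes, zero at the start; "torque": the same for the moment, N m; "grip_width": opening from 0.0 (shut) to 1.0 (fully open).
Only numpy, scipy, OpenCV 4.12 (cv2) and the standard library are available. Lean on these libraries where they do the work, as an engineer would, in place of code of your own. Each camera call takes 0.05 s, during which the arm holds its last target.

## Working session

There is one attempt and no reset: what is moved stays moved. The work goes in short steps, Python scripts to look and compute and a tool call to move; the robot and the scene stay as the last step left them, time stands still between calls to the robot, and variables do not carry over. Pictures are saved under pics/ and viewed, and the job is handed in when it is done.

Besides the shell and the picture viewer there is one more tool, called after "Request:" by a JSON object that holds its "fn" and its "kwargs", one argument or row to a line. play_rows: Moves the arm, as the interface text tells. Its arguments: {"type":"object","properties":{"motion":{"type":"array"},"force":{"type":"number"}},"required":["motion"]}

```bash
mkdir -p pics; ls; python3 - <<'E'
from bench import ctrl,optics,ticket
import cv2
for n in ["scene","top","wrist"]:
    s=ctrl.get_state()
    im=optics.get_image(n); cv2.imwrite(f"pics/{n}0.png",im[:,:,::-1]); c=optics.calibration(n); print(n,{k:v for k,v in c.items()})
print(s)
E
```

```text
pics
scene {'K': array([[376.09120913,   0.        , 266.99423376],
       [  0.        , 376.09120913, 190.60165571],
       [  0.        ,   0.        ,   1.        ]]), 'pose': array([[-0.48519319,  0.69179036, -0.53480245,  1.09043302],
       [ 0.87429867,  0.39344127, -0.28426362,  0.2724091 ],
       [ 0.01376252, -0.60549984, -0.79572642,  0.92300446],
       [ 0.        ,  0.        ,  0.        ,  1.        ]])}
top {'K': array([[485.17852666,   0.        , 256.04159888],
       [  0.        , 485.17852666, 192.04532853],
       [  0.        ,   0.        ,   1.        ]]), 'pose': array([[-3.90208409e-02, -9.77481659e-01,  2.07381244e-01,
         3.29707847e-01],
       [-9.99238144e-01,  3.80236610e-02, -8.79385916e-03,
        -1.51273704e-02],
       [ 7.10441926e-04, -2.07566393e-01, -9.78220674e-01,
         1.13942321e+00],
       [ 0.00000000e+00,  0.00000000e+00,  0.00000000e+00,
         1.00000000e+00]])}
wrist {'K': array([[329.05335285,   0.        , 257.72481847],
       [  0.        , 329.05335285, 191.9675177 ],
       [  0.        ,   0.        ,   1.     
[... 374 characters left out ...]
, 'joint_positions': array([ 1.26510294,  0.32177879, -0.07006719,  1.45156774,  0.02261364,
        1.37080315, -0.05687671]), 'qd': array([-5.28126846e-05, -7.69005904e-04,  9.63484474e-04, -4.06559950e-03,
        3.11100139e-04, -1.24650720e-03,  8.55427316e-04]), 'joint_torque': array([-6.45127911e-04, -4.92574561e+01, -4.06147884e-01, -3.13398814e+01,
       -6.41892641e-02,  3.95546306e-02,  8.43410794e-05]), 'position': array([ 0.20412594, -0.61659954,  0.22954392]), 'tool_rot': array([-3.09980376e+00, -4.99975811e-01,  6.16420042e-04]), 'ft_force': array([ 0.20864396,  0.22333143, -1.14347179]), 'torque': array([0.03758562, 0.04036421, 0.02920169]), 'grip_width': 0.9940345497087965}
```

View pics/scene0.png

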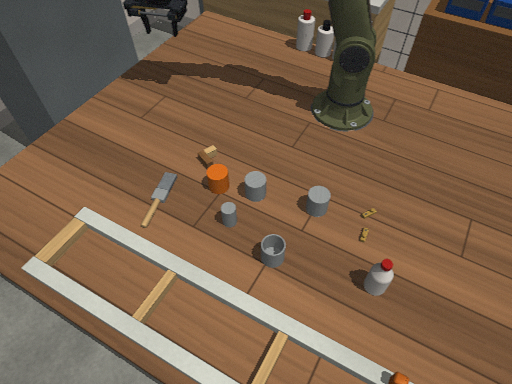

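View pics/top0.png

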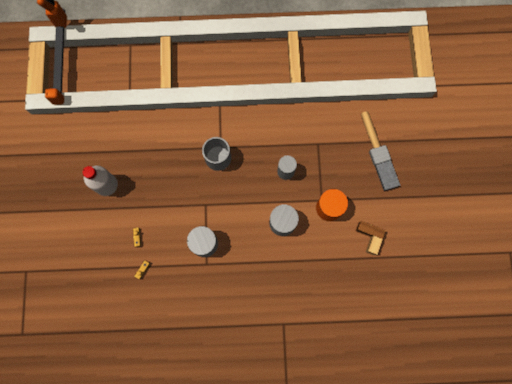

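View pics/wrist0.png

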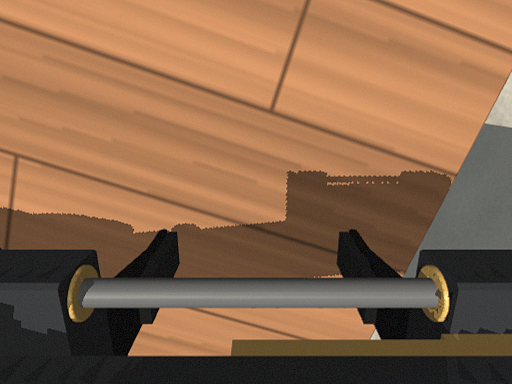

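The scene picture shows an orange pot at about (217,178), wide mouth-down pots at (256,186) and (318,201), the open pot at (273,250) and the narrow pot at (228,214). In the top view there are two catches, at (137,237) and (142,270). The upper one is farther from the base. Next I measure them.

```bash
cat > h.py <<'E'
import numpy as np,cv2
from bench import ctrl,optics
from scipy.spatial.transform import Rotation as R
def ray(name,uv,z,st=None):
    c=optics.calibration(name);K=c["K"]
    if name=="wrist":
        T=np.eye(4);T[:3,:3]=R.from_rotvec(st["tool_rot"]).as_matrix();T[:3,3]=st["position"];P=T@c["hand_eye"]
    else:P=c["pose"]
    d=P[:3,:3]@np.linalg.inv(K)@np.array([uv[0],uv[1],1.]);o=P[:3,3]
    return o+d*(z-o[2])/d[2]
def proj(name,p):
    c=optics.calibration(name);q=np.linalg.inv(c["pose"])@np.append(p,1);u=c["K"]@q[:3];return u[:2]/u[2]
E
python3 - <<'E'
from h import *
im=cv2.imread("pics/top0.png");hsv=cv2.cvtColor(im,cv2.COLOR_BGR2HSV)
# grey tops
m=((hsv[:,:,1]<60)&(hsv[:,:,2]>60)).astype(np.uint8)*255
m[:125]=0
cv2.imwrite("pics/mask.png",np.hstack([cv2.resize(im[130:290,120:320],None,fx=2,fy=2),cv2.cvtColor(cv2.resize(m[130:290,120:320],None,fx=2,fy=2),8)]))
cs,_=cv2.findContours(m,cv2.RETR_EXTERNAL,cv2.CHAIN_APPROX_NONE)
for c in cs:
    if cv2.contourArea(c)>60: print(cv2.contourArea(c),cv2.boundingRect(c),cv2.fitEllipse(c))
m=((hsv[:,:,0]>15)&(hsv[:,:,0]<35)&(hsv[:,:,1]>120)&(hsv[:,:,2]>120)).astype(np.uint8)*255
cs,_=cv2.findContours(m[220:290,120:160],cv2.RETR_EXTERNAL,cv2.CHAIN_APPROX_NONE)
for c in cs:
    if cv2.contourArea(c)>5:
        c=c+[120,220];r=cv2.minAreaRect(c);print("brass",cv2.contourArea(c),r)
        print([ray("top",p,.012)[:2].round(4) for p in cv2.boxPoints(r)], ray("top",r[0],.01))
cv2.imwrite("pics/c.png",cv2.resize(im[220:290,110:170],None,fx=8,fy=8,interpolation=cv2.INTER_CUBIC))
E
```

```text
621.0 (187, 226, 29, 30) ((201.11798095703125, 240.42539978027344), (28.098308563232422, 28.27591896057129), 14.845232009887695)
625.5 (270, 205, 29, 30) ((283.47662353515625, 219.0430450439453), (27.159517288208008, 29.676252365112305), 46.21824264526367)
522.0 (84, 166, 33, 29) ((101.11795043945312, 181.06707763671875), (24.295862197875977, 31.97438621520996), 120.96792602539062)
264.5 (278, 156, 19, 22) ((286.3144836425781, 165.31222534179688), (16.619049072265625, 21.537656784057617), 40.746639251708984)
680.5 (370, 145, 30, 45) ((384.2882385253906, 166.90443420410156), (18.192089080810547, 53.808738708496094), 159.06614685058594)
563.0 (202, 137, 28, 31) ((215.25564575195312, 150.78195190429688), (25.883113861083984, 28.61253547668457), 36.99346160888672)
brass 93.5 ((141.26177978515625, 269.3029479980469), (6.1357197761535645, 19.711000442504883), 32.47119140625)
[array([0.3832, 0.2632]), array([0.4202, 0.2393]), array([0.4122, 0.2273]), array([0.3753, 0.2513])] [0.3977818  0.24578074 0.01      ]
brass 86.5 ((136.0, 236.5), (19.0, 6.0), 90.0)
[array([0.4964, 0.2656]), array([0.4958, 0.2516]), array([0.4514, 0.2511]), array([0.4519, 0.265 ])] [0.47405258 0.25880969 0.01      ]
```

View pics/mask.png

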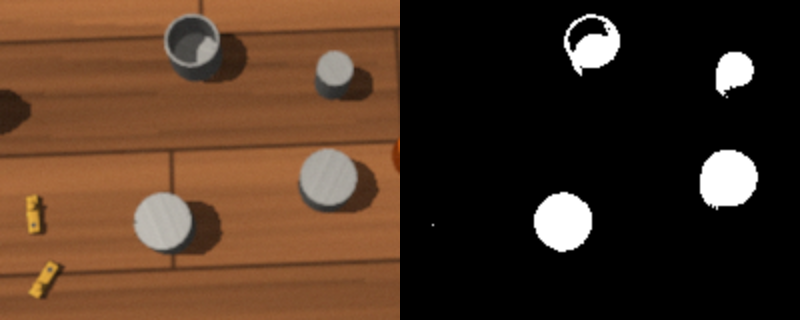

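View pics/c.png

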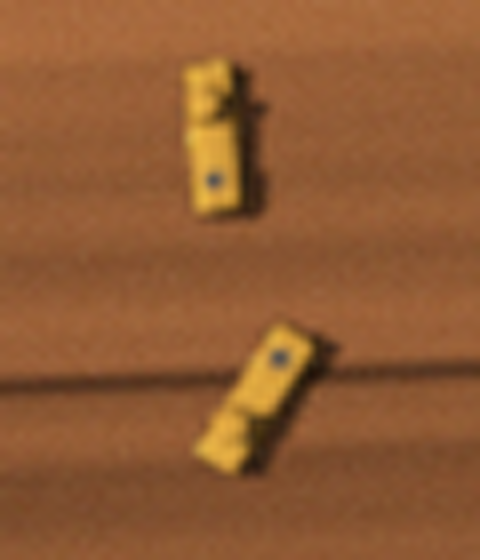

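Top view: wide pot tops at (201,240) and (283,219), open rim at (215,151), far catch centred at (136,236) lying nearly along world x. I check these against the scene view.

```bash
python3 - <<'E'
from h import *
im=cv2.imread("pics/top0.png");hsv=cv2.cvtColor(im,cv2.COLOR_BGR2HSV)
for n,uv,z in [("potR",(201.2,240.4),.07),("potL",(284,219),.07),("narrow",(287.5,164.5),.07),("open",(216,150.5),.07),("orange",(334,204),.07),("glue",(108,185),.03)]:
    p=ray("top",uv,z);print(n,p.round(4),np.hypot(*p[:2]).round(3),"scene px",proj("scene",p).round(1))
a=ray("top",(110+216/8,220+208/8),.012);b=ray("top",(110+209/8,220+62/8),.012)
print("catch",(a+b)/2,b-a,np.degrees(np.arctan2(b[1]-a[1],b[0]-a[0])), proj("scene",(a+b)/2))
s=cv2.imread("pics/scene0.png");cv2.imwrite("pics/s2.png",cv2.resize(s[150:290,190:390],None,fx=4,fy=4,interpolation=cv2.INTER_CUBIC))
for n,p in [("g",ray("wrist",(100,250),0,ctrl.get_state()))]:print(p)
print(R.from_rotvec(ctrl.get_state()["tool_rot"]).as_matrix())
E
```

```text
potR [0.4521 0.1004 0.07  ] 0.463 scene px [318.9 193.2]
potL [ 0.4927 -0.0846  0.07  ] 0.5 scene px [255.4 177.8]
narrow [ 0.6178 -0.0989  0.07  ] 0.626 scene px [228.2 206.4]
open [0.6574 0.0633 0.07  ] 0.66 scene px [273.  242.8]
orange [ 0.5223 -0.1983  0.07  ] 0.559 scene px [217.3 169.8]
glue [0.5953 0.321  0.03  ] 0.676 scene px [372.8 275.6]
catch [0.47295259 0.25700978 0.012     ] [0.04275435 0.00254978 0.        ] 3.412961002156415 [364.11109025 232.62494706]
[ 0.02901349 -0.4591776   0.        ]
[[ 9.49252884e-01  3.14513380e-01 -5.43369823e-04]
 [ 3.14513839e-01 -9.49251885e-01  1.37979839e-03]
 [-8.18297731e-05 -1.48067493e-03 -9.99998900e-01]]
```

View pics/s2.png

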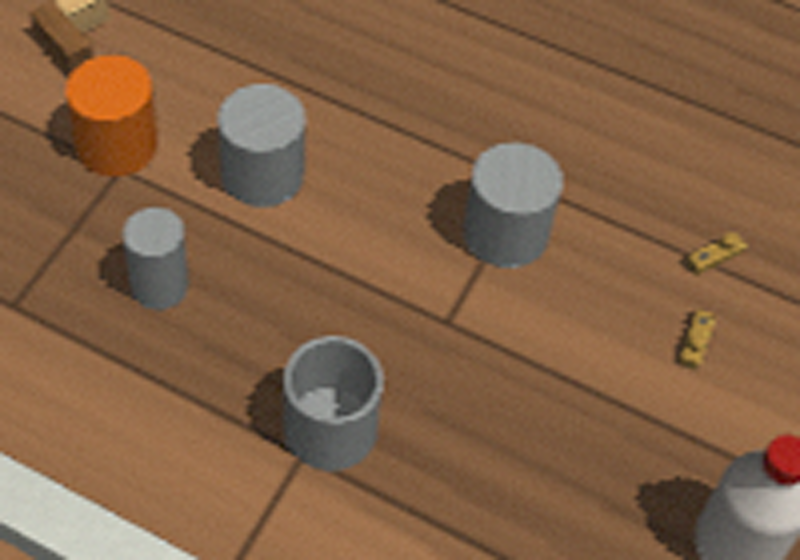

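Request:
{"fn": "play_rows", "kwargs": {
  "motion": [
    [0,0,0,0,0.13],
    [0,0,0,0,0.13],
    [0,5.2,-3,0,0],
    [0,5.2,-3,0,0],
    [0,5.2,-3,0,0],
    [0,5.2,-3,0,0],
    [0,5.2,-3,0,0],
    [0,5.2,-3,0,0],
    [0,0.8,-5.9,0,0],
    [0,0.8,-5.9,0,0],
    [0,0.8,-5.9,0,0],
    [0,0.8,-5.9,0,0],
    [0,0.8,-5.9,0,0],
    [0,0.8,-5.9,0,0],
    [0,0.8,-5.9,0,0],
    [0,-0.8,-5.2,0,0],
    [0,-0.8,-5.2,0,0],
    [0,-0.8,-5.2,0,0],
    [0,-0.8,-5.2,0,0],
    [0,-0.8,-5.2,0,0]
  ]
}}

```text
time: 2.65
position: [0.4802, 0.2553, 0.2304]
tool_rot: [3.14, 0.093, 0.0]
ft_force: [0.6, -0.6, 0.5]
grip_width: 1.0
```

```bash
cat >> h.py <<'E'
def yaw(st):
    M=R.from_rotvec(st["tool_rot"]).as_matrix();return np.degrees(np.arctan2(M[1,0],M[0,0]))
def to(st,target):
    M=R.from_rotvec(st["tool_rot"]).as_matrix();return (M.T@(np.array(target)-st["position"])*100).round(2)
def snap(n,f):
    st=ctrl.get_state();im=optics.get_image(n)[:,:,::-1].copy();cv2.imwrite("pics/"+f,im);return st,im
E
python3 - <<'E'
from h import *
st,im=snap("wrist","w1.png");print(st["time"],st["position"],yaw(st),st["joint_positions"],st["ft_force"])
E
```

```text
2.65 [0.48015385 0.25531953 0.23043449] 3.4020934287906104 [ 0.11783056  0.14812796 -0.7156437   1.69590559  0.10033558  1.33472049
 -2.12732843] [ 0.60564306 -0.631475    0.54304238]
```

View pics/w1.png

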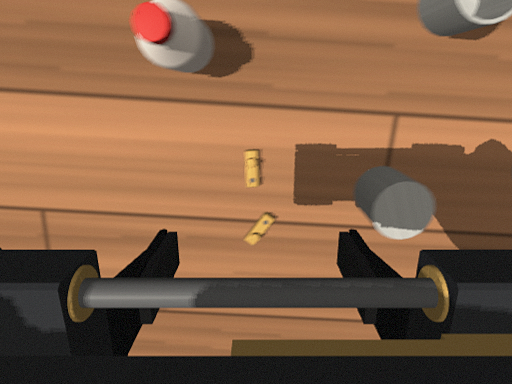

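```bash
python3 - <<'E'
from h import *
st=ctrl.get_state();im=cv2.imread("pics/w1.png");hsv=cv2.cvtColor(im,cv2.COLOR_BGR2HSV)
m=((hsv[:,:,0]>18)&(hsv[:,:,0]<35)&(hsv[:,:,1]>110)&(hsv[:,:,2]>90)).astype(np.uint8)*255
m[:120]=0;m[225:]=0;m[:,:230]=0;m[:,290:]=0
m=cv2.morphologyEx(m,cv2.MORPH_CLOSE,np.ones((3,3)))
for c in cv2.findContours(m,0,1)[0]:
    r=cv2.minAreaRect(c);bp=cv2.boxPoints(r);w=[ray("wrist",p,.012,st) for p in bp]
    print(cv2.contourArea(c),r,np.round(w,4)[:,:2].tolist(),ray("wrist",r[0],.012,st),[np.linalg.norm(w[0]-w[1]),np.linalg.norm(w[2]-w[1])])
cv2.imwrite("pics/c1.png",cv2.resize(np.hstack([im[140:200,230:280],cv2.cvtColor(m,8)[140:200,230:280]]),None,fx=6,fy=6,interpolation=cv2.INTER_CUBIC))
E
```

```text
60.0 ((264.5, 218.5), (11.0, 15.0), 90.0) [[0.4151, 0.2622], [0.4164, 0.2441], [0.402, 0.2429], [0.4007, 0.2612]] [0.40860747 0.25260078 0.012     ] [np.float64(0.01819186726634025), np.float64(0.014425449799474058)]
212.0 ((251.63092041015625, 167.8804168701172), (36.05368423461914, 10.262131690979004), 87.39744567871094) [[0.4909, 0.2804], [0.4923, 0.2688], [0.4496, 0.2639], [0.4482, 0.276]] [0.47060957 0.27232753 0.012     ] [np.float64(0.011734043764606654), np.float64(0.04291342242033171)]
```

View pics/c1.png

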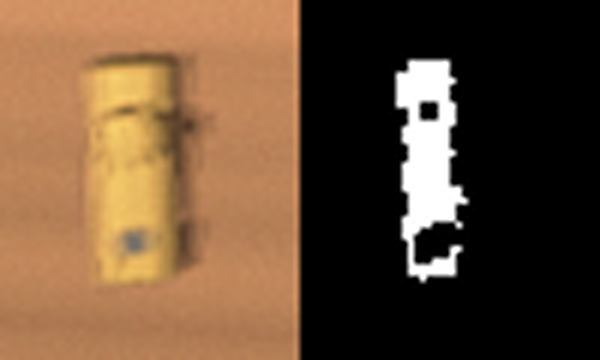

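```bash
python3 - <<'E'
from h import *
st,im=snap("wrist","w2.png");print(st["time"],st["position"],yaw(st),np.abs(st["qd"]).max())
st2=ctrl.get_state();print(st2["position"])
hsv=cv2.cvtColor(im,cv2.COLOR_BGR2HSV)
m=((hsv[:,:,0]>18)&(hsv[:,:,0]<35)&(hsv[:,:,1]>110)&(hsv[:,:,2]>90)).astype(np.uint8)*255
m[:120]=0;m[205:]=0;m[:,:200]=0;m[:,320:]=0
m=cv2.morphologyEx(m,cv2.MORPH_CLOSE,np.ones((7,7)))
for c in cv2.findContours(m,0,1)[0]:
    r=cv2.minAreaRect(c);bp=cv2.boxPoints(r);w=[ray("wrist",p,.012,st) for p in bp]
    print(cv2.contourArea(c),r,np.round(w,4)[:,:2].tolist(),ray("wrist",r[0],.012,st))
E
```

```text
2.7 [0.47645845 0.26430348 0.23085841] 3.9861733206592906 0.16930341648953084
[0.47732536 0.26133996 0.23076643]
366.0 ((262.5, 165.0), (36.0, 11.0), 90.0) [[0.4954, 0.2678], [0.4963, 0.2553], [0.4538, 0.2519], [0.4528, 0.2648]] [0.47491921 0.25998321 0.012     ]
```

Request:
{"fn": "play_rows", "kwargs": {
  "motion": [
    [0,0,0,5,0],
    [0,0,0,5,0],
    [0,0,0,2,0],
    [0,0,0,0,0],
    [0,0,0,0,0]
  ]
}}

```text
time: 3.38
position: [0.4821, 0.2547, 0.1124]
tool_rot: [-3.139, -0.094, -0.004]
ft_force: [-0.9, 0.1, -0.1]
grip_width: 0.998
```

```bash
python3 - <<'E'
from h import *
st,im=snap("wrist","w3.png");print(st["time"],st["position"],yaw(st),np.abs(st["qd"]).max())
hsv=cv2.cvtColor(im,cv2.COLOR_BGR2HSV)
m=((hsv[:,:,0]>18)&(hsv[:,:,0]<35)&(hsv[:,:,1]>110)&(hsv[:,:,2]>90)).astype(np.uint8)*255
m[:,:150]=0;m[:,350:]=0
m=cv2.morphologyEx(m,cv2.MORPH_CLOSE,np.ones((7,7)))
for c in cv2.findContours(m,0,1)[0]:
    if cv2.contourArea(c)<100: continue
    r=cv2.minAreaRect(c);bp=cv2.boxPoints(r);w=[ray("wrist",p,.012,st) for p in bp]
    p=ray("wrist",r[0],.012,st);print(cv2.contourArea(c),r,np.round(w,4)[:,:2].tolist(),p,to(st,[p[0],p[1],.011]))
E
```

```text
3.375 [0.48208615 0.25470393 0.11242467] 3.4171523451568815 0.010022896877433999
1625.0 ((290.5, 347.0), (14.0, 117.0), 90.0) [[0.3376, 0.2705], [0.3443, 0.1604], [0.3281, 0.158], [0.3213, 0.2699]] [0.33289126 0.21470972 0.012     ] [-15.16   3.11  10.1 ]
199.0 ((269.40057373046875, 273.1105041503906), (16.947105407714844, 23.711082458496094), 41.987213134765625) [[0.4072, 0.2526], [0.4254, 0.2399], [0.415, 0.2281], [0.3964, 0.2408]] [0.41111959 0.24034109 0.012     ] [-7.2   1.02 10.12]
729.5 ((251.06930541992188, 201.66375732421875), (51.2888298034668, 15.736345291137695), 87.61405944824219) [[0.4973, 0.2683], [0.4986, 0.2558], [0.4545, 0.2513], [0.4531, 0.2645]] [0.47639885 0.26000366 0.012     ] [-0.57 -0.55 10.14]
```

View pics/w3.png

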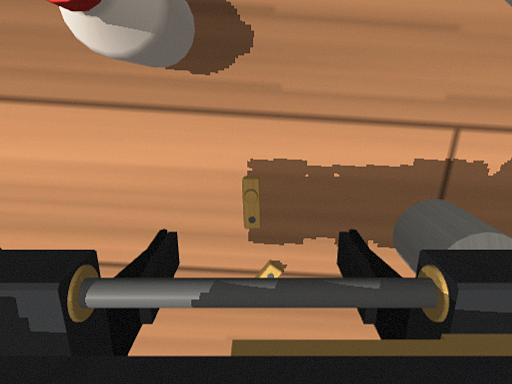

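Request:
{"fn": "play_rows", "kwargs": {
  "motion": [
    [0,-0.6,-0.5,0,-0.03],
    [0.4,0,0,4,0],
    [0.5,0,0,4,0],
    [0.5,0,0,1.5,0],
    [0.5,0,0,0.6,0],
    [0.5,0,0,0,0],
    [0.5,0,0,0,0]
  ]
}}

```text
time: 4.3
position: [0.4755, 0.2592, 0.0109]
tool_rot: [-3.138, -0.141, -0.004]
ft_force: [0.3, -0.4, -0.4]
grip_width: 0.511
```

```bash
python3 - <<'E'
from h import *
st,im=snap("wrist","w4.png");print(st["time"],st["position"],yaw(st),to(st,[.4755,.2595,.01]),st["grip_width"])
E
```

```text
4.3 [0.47548362 0.25920659 0.01085241] 5.1465516037488905 [ 0.   -0.03  0.09] 0.5109223506383231
```

View pics/w4.png

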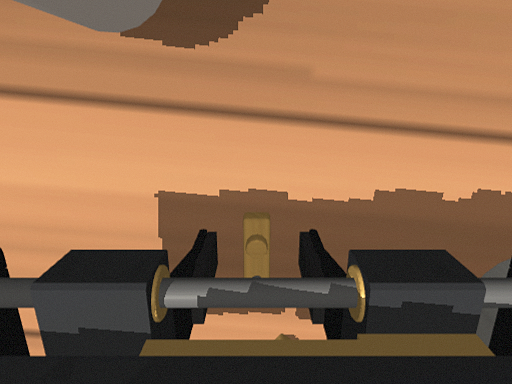

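The catch lies centred between the fingers at (257,245), so I close and lift.

Request:
{"fn": "play_rows", "kwargs": {
  "motion": [
    [1,0,0,0,0],
    [1,0,0,0,0],
    [1,0,0,0,0],
    [1,0,0,0,0],
    [1,0,0,-3,0],
    [1,0,0,-5,0],
    [1,0,0,-5,0],
    [1,0,0,0,0],
    [1,0,0,0,0]
  ],
  "force": 25
}}

```text
time: 5.48
position: [0.474, 0.2581, 0.1388]
tool_rot: [3.138, 0.141, -0.001]
ft_force: [0.5, 0.1, -0.6]
grip_width: 0.161
```

```bash
python3 - <<'E'
from h import *
st,im=snap("wrist","w5.png");print(st["time"],st["position"],yaw(st),to(st,[.657,.063,.16]),st["grip_width"])
E
```

```text
5.475 [0.47404566 0.25813587 0.13882712] 5.135105206504228 [16.47 21.07 -2.11] 0.16067427174446197
```

View pics/w5.png

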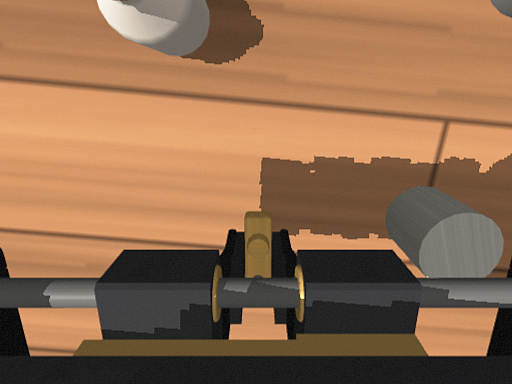

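Request:
{"fn": "play_rows", "kwargs": {
  "motion": [
    [1,2.5,5.1,-1,0],
    [1,2.5,5.1,-1,0],
    [1,2.5,5.1,-1,0],
    [1,2.5,5.1,-1,0],
    [1,0,0,0,0],
    [1,0,0,0,0],
    [1,0,0,0,0],
    [1,0,0,0,0]
  ]
}}

```text
time: 6.52
position: [0.5917, 0.0659, 0.1792]
tool_rot: [-3.138, -0.145, 0.001]
ft_force: [0.1, -0.1, -0.8]
grip_width: 0.158
```

```bash
python3 - <<'E'
from h import *
st,im=snap("wrist","w6.png");print(st["time"],st["position"],yaw(st),to(st,[.657,.063,.16]),st["grip_width"],np.abs(st["qd"]).max())
E
```

```text
6.525 [0.59165824 0.0658583  0.17918056] 5.28547956127983 [6.48 0.89 1.91] 0.1583549334851784 0.007196196803219716
```

View pics/w6.png

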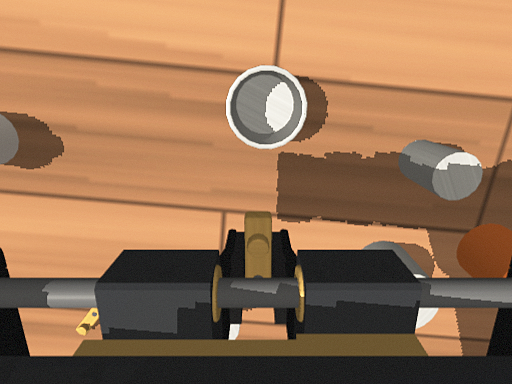

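```bash
cat >> h.py <<'E'
def circ(im,st,box,z,thr=(60,90),fn=None,name="wrist"):
    x0,y0,x1,y1=box
    hsv=cv2.cvtColor(im,cv2.COLOR_BGR2HSV);m=((hsv[:,:,1]<thr[0])&(hsv[:,:,2]>thr[1])).astype(np.uint8)*255
    k=np.zeros_like(m);k[y0:y1,x0:x1]=m[y0:y1,x0:x1]
    c=max(cv2.findContours(k,0,1)[0],key=cv2.contourArea)
    w=np.array([ray(name,p[0]+0.0,z,st)[:2] for p in cv2.convexHull(c)],np.float32)
    (cx,cy),r=cv2.minEnclosingCircle(w)
    A=np.c_[2*w,np.ones(len(w))];s=np.linalg.lstsq(A,(w**2).sum(1),rcond=None)[0];r2=np.sqrt(s[2]+s[0]**2+s[1]**2)
    if fn: cv2.imwrite("pics/"+fn,k)
    return (cx,cy,r),(s[0],s[1],r2)
E
python3 - <<'E'
from h import *
st=ctrl.get_state();im=cv2.imread("pics/w6.png")
for v in (130,180,210):print(circ(im,st,(215,55,320,160),.07,(60,v),"k.png"))
E
```

```text
((0.6603419780731201, 0.06541276723146439, 0.031952738761901855), (np.float64(0.6602669650199067), np.float64(0.06551420873488972), np.float64(0.03166738791528625)))
((0.6602895855903625, 0.0656643658876419, 0.031874772161245346), (np.float64(0.6602714548426271), np.float64(0.06574128019447256), np.float64(0.03153787117622877)))
((0.6603147387504578, 0.06588266789913177, 0.03171536698937416), (np.float64(0.6602933335605955), np.float64(0.06576637593942442), np.float64(0.03140114337906726)))
```

View pics/k.png

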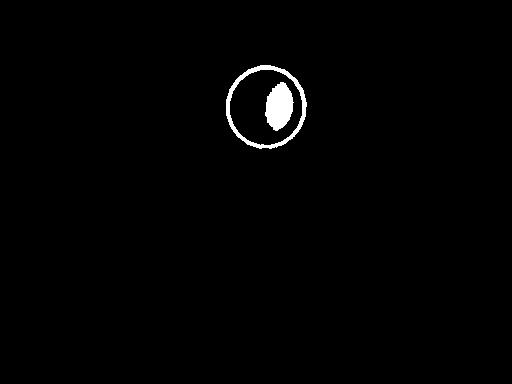

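Open pot measured at (0.660, 0.066), and the fitted radius of 31.7 mm matches the given 32. Now over it and down.

Request:
{"fn": "play_rows", "kwargs": {
  "motion": [
    [1,3.4,0.35,0,0],
    [1,3.4,0.3,0,0],
    [1,0,0,0,0],
    [1,0,0,0,0],
    [1,0,0,4,0],
    [1,0,0,2.5,0],
    [1,0,0,0,0],
    [1,0,0,0,0]
  ]
}}

```text
time: 7.58
position: [0.661, 0.0644, 0.1161]
tool_rot: [3.138, 0.142, 0.003]
ft_force: [-0.5, 0.5, 0.0]
grip_width: 0.157
```

```bash
python3 - <<'E'
from h import *
st,im=snap("wrist","w7.png");print(st["time"],st["position"],yaw(st),to(st,[.6603,.0656,.058]),st["grip_width"],np.abs(st["qd"]).max())
E
```

```text
7.575 [0.66101019 0.06439672 0.11614927] 5.166187652651715 [-0.07 -0.13  5.81] 0.15690372304982425 0.018677109482706365
```

View pics/w7.png

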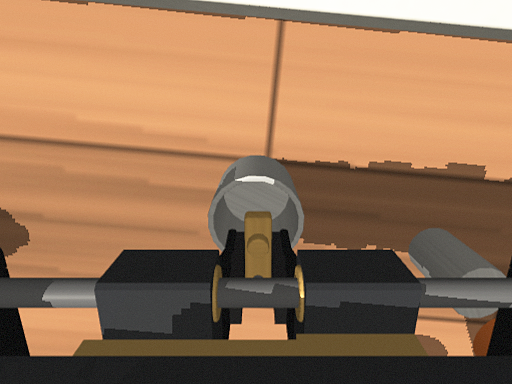

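Request:
{"fn": "play_rows", "kwargs": {
  "motion": [
    [1,0,-0.1,2,0],
    [1,0,0,2,0],
    [1,0,0,1.8,0],
    [1,0,0,0,0],
    [1,0,0,0,0],
    [0.75,0,0,0,0],
    [0.75,0,0,0,0],
    [0.75,0,0,0,0],
    [0.75,0,0,-2,0],
    [0.75,0,0,-4,0],
    [0.75,-3,0,-4,0],
    [0.5,-3,0,-2,0],
    [0,0,0,0,0],
    [0,0,0,0,0]
  ]
}}

```text
time: 9.38
position: [0.6014, 0.0594, 0.1773]
tool_rot: [3.138, 0.141, 0.002]
ft_force: [0.4, 0.2, -0.2]
grip_width: 0.503
```

```bash
python3 - <<'E'
from h import *
st,im=snap("wrist","w8.png");print(st["time"],st["position"],yaw(st),st["grip_width"],np.abs(st["qd"]).max())
print(circ(im,st,(215,45,320,160),.07,(60,180),"k.png"))
E
```

```text
9.375 [0.60135048 0.05944389 0.17728647] 5.1318020789336565 0.5030027591441032 0.02774013064056328
((0.6599063873291016, 0.06602051854133606, 0.03185366094112396), (np.float64(0.6600134576459554), np.float64(0.06605879750411459), np.float64(0.031417481927584874)))
```

View pics/w8.png

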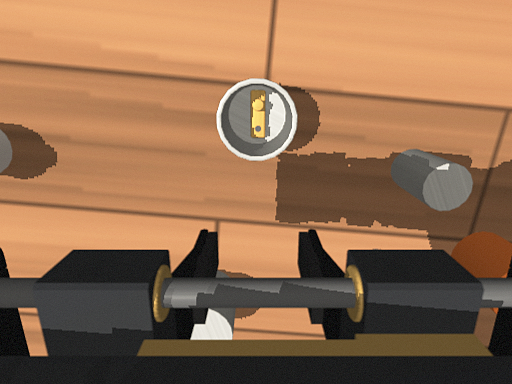

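The catch lies flat inside the open pot, seen at (258,115). Next is the first mouth-down pot, the nearer one at about (0.452, 0.100).

Request:
{"fn": "play_rows", "kwargs": {
  "motion": [
    [0,-4.7,-1.9,-2.1,0],
    [0,-4.7,-1.9,-2.1,0],
    [0,-4.7,-1.9,-2.1,0],
    [0,0,0,0,0],
    [0,0,0,0,0],
    [0,0,0,0,0],
    [0,0,0,0,0]
  ]
}}

```text
time: 10.3
position: [0.4556, 0.1034, 0.2386]
tool_rot: [-3.137, -0.14, 0.003]
ft_force: [0.0, 0.6, -0.2]
grip_width: 1.0
```

```bash
python3 - <<'E'
from h import *
st,im=snap("wrist","w9.png");print(st["time"],st["position"],yaw(st),st["grip_width"],np.abs(st["qd"]).max())
E
```

```text
10.3 [0.455628   0.10344824 0.23859287] 5.106312014382529 1.0004964461762031 0.007633128511955245
```

View pics/w9.png

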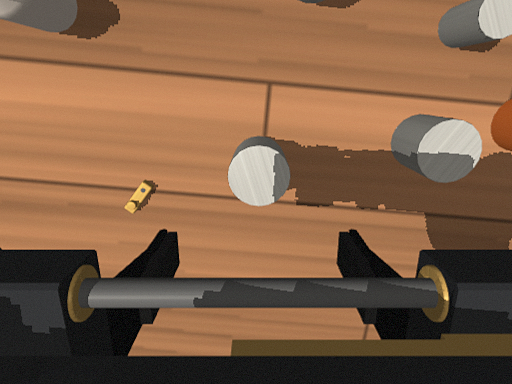

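```bash
python3 - <<'E'
from h import *
im=cv2.imread("pics/w9.png")
hsv=cv2.cvtColor(im,cv2.COLOR_BGR2HSV)
cv2.imwrite("pics/z9.png",cv2.resize(im[130:215,215:305],None,fx=7,fy=7,interpolation=cv2.INTER_CUBIC))
for p in [(240,176),(259,200),(280,190),(284,176),(280,160),(259,141),(235,155)]:print(p,hsv[p[1],p[0]])
E
```

```text
(240, 176) [ 22  18 207]
(259, 200) [ 24  20 204]
(280, 190) [ 25  14 106]
(284, 176) [ 26  19 109]
(280, 160) [ 19  19 109]
(259, 141) [26 23 88]
(235, 155) [30 11 95]
```

View pics/z9.png

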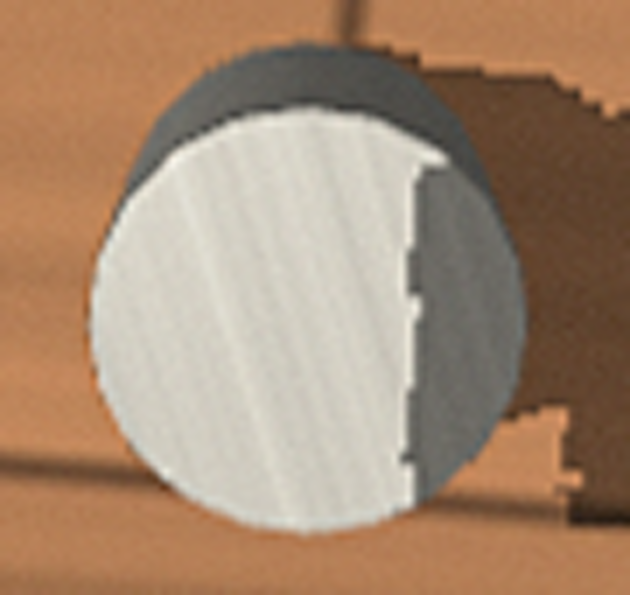

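```bash
python3 - <<'E'
from h import *
st=ctrl.get_state();im=cv2.imread("pics/w9.png")
print(circ(im,st,(215,130,305,215),.07,(60,150)))
p=ray("wrist",(258.6,175.1),.07,st);print(p,to(st,[p[0],p[1],.042]))
for q in [(90,319),(526,319),(308,106),(308,532)]:
    u=((q[0]+.5)/7-.5+215,(q[1]+.5)/7-.5+130);print(np.linalg.norm(ray("wrist",u,.07,st)-p))
E
```

```text
((0.45333001017570496, 0.10300077497959137, 0.03180743381381035), (np.float64(0.45333282571863837), np.float64(0.10284198501129221), np.float64(0.0314403427734329)))
[0.45444659 0.10275053 0.07      ] [-0.08  0.09 19.67]
0.03156973080631149
0.03150997331903467
0.03086901310948993
0.03278689451488501
```

Pot top at (0.4533, 0.1029), fitted radius 31.4–31.8 mm. That's good, so I descend and grasp.

Request:
{"fn": "play_rows", "kwargs": {
  "motion": [
    [0,-0.2,0.1,4,0],
    [0,0,0,5,0],
    [0,0,0,5,0],
    [0,0,0,3,0],
    [0,0,0,2,0],
    [0,0,0,0.6,0],
    [0,0,0,0,0],
    [0,0,0,0,0]
  ]
}}

```text
time: 11.35
position: [0.4543, 0.1028, 0.0444]
tool_rot: [3.138, 0.141, 0.003]
ft_force: [-0.2, -0.3, -0.2]
grip_width: 1.0
```

```bash
python3 - <<'E'
from h import *
st=ctrl.get_state();print(st["time"],st["position"],yaw(st),to(st,[.4533,.1029,.042]),st["ft_force"])
E
```

```text
11.35 [0.45427777 0.10275612 0.04444286] 5.139837488908276 [-0.1  -0.02  0.24] [-0.16316561 -0.33145063 -0.19693463]
```

Within 1 mm. I correct that in the first row, then close and lift.

Request:
{"fn": "play_rows", "kwargs": {
  "motion": [
    [0,-0.1,0,0.2,0],
    [0,0,0,0,0],
    [1,0,0,0,0],
    [1,0,0,0,0],
    [1,0,0,0,0],
    [1,0,0,0,0],
    [1,0,0,0,0]
  ],
  "force": 30
}}

```text
time: 12.22
position: [0.4524, 0.1025, 0.0415]
tool_rot: [3.138, 0.141, -0.0]
ft_force: [-0.3, 0.2, -0.1]
grip_width: 0.716
```

```bash
python3 - <<'E'
from h import *
st=ctrl.get_state();print(st["time"],st["position"],yaw(st),st["grip_width"],R.from_rotvec(st["tool_rot"]).as_matrix()[:,2])
E
```

```text
12.225 [0.45239586 0.10250151 0.04152222] 5.146901408809441 0.7155344805316348 [-1.41584554e-05 -9.24215997e-05 -9.99999996e-01]
```

Request:
{"fn": "play_rows", "kwargs": {
  "motion": [
    [1,0,0,-2,0],
    [1,0,0,-4,0],
    [1,0,0,-4,0],
    [1,0,0,-2,0],
    [1,4.06,1.1,0,0],
    [1,4.06,1.1,0,0],
    [1,4.06,1.1,0,0],
    [1,4.06,1.1,0,0],
    [1,4.06,1.1,0,0],
    [1,0,0,0,0],
    [1,0,0,0,0],
    [1,0,0,0,0],
    [1,0,0,0,0]
  ]
}}

```text
time: 13.85
position: [0.6589, 0.0662, 0.162]
tool_rot: [3.138, 0.142, 0.001]
ft_force: [0.1, -0.3, -1.6]
grip_width: 0.714
```

```bash
python3 - <<'E'
from h import *
st=ctrl.get_state();print(st["time"],st["position"],yaw(st),st["grip_width"],st["ft_force"],np.abs(st["qd"]).max(),to(st,[.6593,.0657,.1125]))
for n in("wrist","scene","top"): im=snap(n,n+"10.png")[1]
E
```

```text
13.85 [0.65889207 0.06622902 0.16200712] 5.1842284460675705 0.7136874632603203 [ 0.09459138 -0.31179171 -1.62579233] 0.004143371004030703 [0.03 0.05 4.95]
```

View pics/wrist10.png

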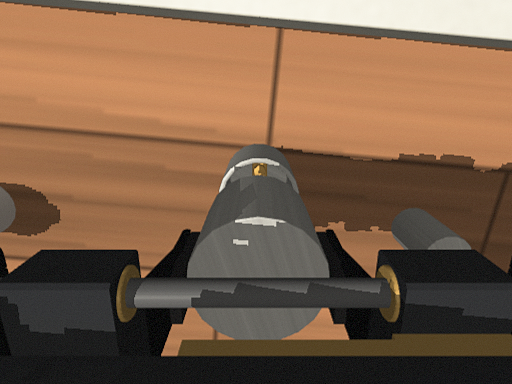

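View pics/scene10.png

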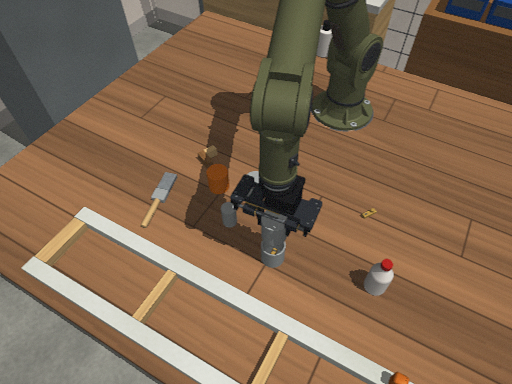

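Request:
{"fn": "play_rows", "kwargs": {
  "motion": [
    [1,0,0,2,0],
    [1,0,0,2,0],
    [1,0,0.05,0.6,0],
    [1,0,0,0,0],
    [1,0,0,0,0],
    [1,0,0,0,0]
  ]
}}

```text
time: 14.75
position: [0.6601, 0.0656, 0.1163]
tool_rot: [-3.138, -0.141, -0.002]
ft_force: [0.5, 0.0, -1.8]
grip_width: 0.712
```

```bash
python3 - <<'E'
from h import *
st,im=snap("wrist","w11.png");print(st["time"],st["position"],st["ft_force"],to(st,[.6593,.0657,.1115]))
im=snap("scene","s11.png")[1];cv2.imwrite("pics/s11z.png",cv2.resize(im[190:290,220:330],None,fx=5,fy=5,interpolation=cv2.INTER_CUBIC))
E
```

```text
14.75 [0.66005727 0.0656427  0.11631923] [ 0.50067235  0.03582315 -1.8007493 ] [-0.08 -0.01  0.48]
```

View pics/w11.png

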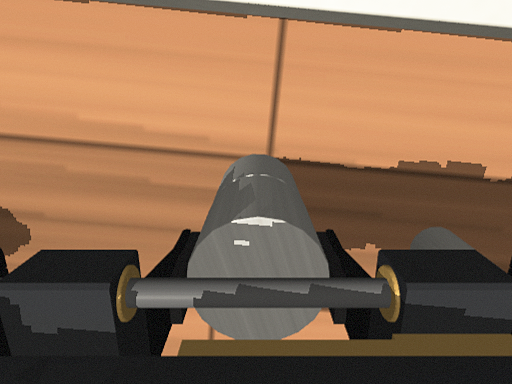

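View pics/s11z.png

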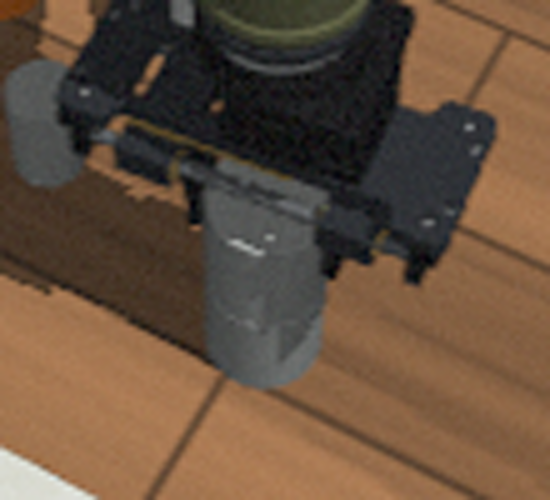

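The two rims line up in both views. I lower the last 5 mm gently.

Request:
{"fn": "play_rows", "kwargs": {
  "motion": [
    [1,-0.08,0,0.2,0],
    [1,0,0,0.15,0],
    [1,0,0,0.1,0],
    [1,0,0,0,0],
    [1,0,0,0,0],
    [1,0,0,0,0]
  ]
}}

```text
time: 15.6
position: [0.6588, 0.0654, 0.1116]
tool_rot: [3.138, 0.141, 0.0]
ft_force: [-2.7, -1.0, 6.0]
grip_width: 0.717
```

```bash
python3 - <<'E'
from h import *
st=ctrl.get_state();print(st["time"],st["position"],st["ft_force"],to(st,[.6593,.0657,.1115]))
E
```

```text
15.6 [0.6587821  0.06538482 0.11160499] [-2.66418549 -0.95806642  5.95605174] [ 0.05 -0.03  0.01]
```

Contact: 6 N upward at exactly the expected height. I release, rise, back off and look.

Request:
{"fn": "play_rows", "kwargs": {
  "motion": [
    [0,0,0,0,0],
    [0,0,0,0,0],
    [0,0,0,0,0],
    [0,0,0,0,0],
    [0,0,0,-3,0],
    [0,0,0,-5,0],
    [0,0,0,-5,0],
    [0,-3,0,-3,0],
    [0,-3,0,0,0],
    [0,0,0,0,0],
    [0,0,0,0,0],
    [0,0,0,0,0]
  ]
}}

```text
time: 17.1
position: [0.5995, 0.0599, 0.2705]
tool_rot: [-3.138, -0.141, 0.001]
ft_force: [0.3, -1.0, -0.6]
grip_width: 1.001
```

```bash
python3 - <<'E'
from h import *
st,im=snap("wrist","w12.png");print(st["time"],st["position"],yaw(st),st["ft_force"],np.abs(st["qd"]).max())
im=snap("scene","s12.png")[1];cv2.imwrite("pics/s12z.png",cv2.resize(im[190:290,220:330],None,fx=5,fy=5,interpolation=cv2.INTER_CUBIC))
E
```

```text
17.1 [0.59946189 0.05991623 0.27046655] 5.1348560907192065 [ 0.33747914 -1.04407348 -0.57331066] 0.003089025521967091
```

View pics/w12.png

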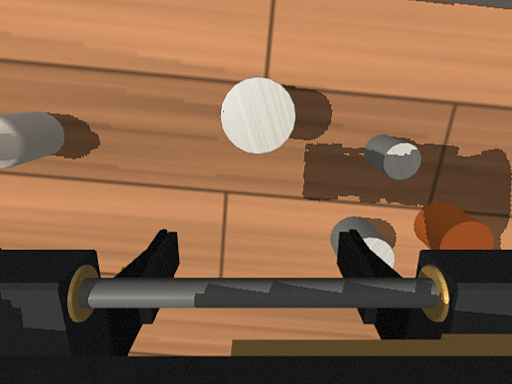

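View pics/s12z.png

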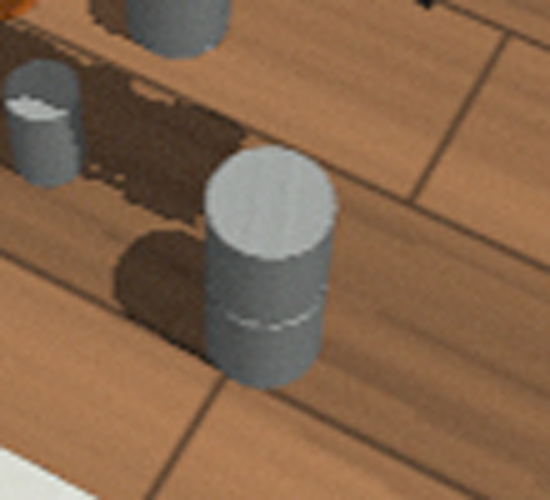

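```bash
python3 - <<'E'
from h import *
st=ctrl.get_state();im=cv2.imread("pics/w12.png")
print(circ(im,st,(210,65,305,165),.14,(60,170)))
s=cv2.imread("pics/s12.png");cv2.imwrite("pics/s12y.png",cv2.resize(s[210:275,250:300],None,fx=12,fy=12)[:600])
g=cv2.cvtColor(s,cv2.COLOR_BGR2HSV)
for y in range(236,266,2):
    r=[x for x in range(245,305) if g[y,x,1]<70 and g[y,x,2]>50];print(y,r[0],r[-1],end=' | ')
E
```

```text
((0.6592758893966675, 0.06571865826845169, 0.031675200909376144), (np.float64(0.6593214967629802), np.float64(0.06586927907624751), np.float64(0.031403526434897855)))
236 261 286 | 238 261 285 | 240 261 285 | 242 261 285 | 244 261 285 | 246 261 285 | 248 261 284 | 250 261 284 | 252 261 284 | 254 261 284 | 256 261 284 | 258 261 283 | 260 261 283 | 262 263 282 | 264 265 280 |
```

View pics/s12y.png

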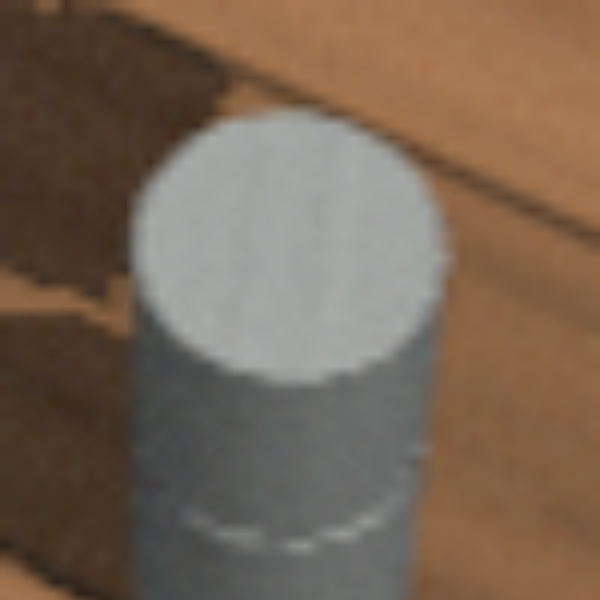

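The lower pot's lid sits at (0.6593, 0.0659) against the open pot's (0.660, 0.066), so under 1 mm off. On to the second mouth-down pot.

Request:
{"fn": "play_rows", "kwargs": {
  "motion": [
    [0,-3.9,4.4,1,0],
    [0,-3.9,4.4,1,0],
    [0,-3.9,4.4,1,0],
    [0,0,0,0,0],
    [0,0,0,0,0],
    [0,0,0,0,0],
    [0,0,0,0,0]
  ]
}}

```text
time: 18.08
position: [0.495, -0.0806, 0.2411]
tool_rot: [-3.138, -0.145, -0.001]
ft_force: [-0.4, 0.3, 0.0]
grip_width: 1.004
```

```bash
python3 - <<'E'
from h import *
st,im=snap("wrist","w13.png");print(st["time"],st["position"],yaw(st),np.abs(st["qd"]).max())
for v in (100,150,180):print(circ(im,st,(215,125,305,222),.07,(60,v),"k13.png"))
E
```

```text
18.075 [ 0.49503618 -0.08062745  0.24113921] 5.295182191293374 0.006012568665663608
((0.49806803464889526, -0.08090764284133911, 0.035035356879234314), (np.float64(0.4969725072436897), np.float64(-0.08186647016152018), np.float64(0.03238409849379008)))
((0.4953032433986664, -0.08263255655765533, 0.0317872129380703), (np.float64(0.49535904368797307), np.float64(-0.08278249895290093), np.float64(0.03142549085704249)))
((0.4951099455356598, -0.08265674859285355, 0.031604181975126266), (np.float64(0.49526173844772003), np.float64(-0.0828885092423747), np.float64(0.03136414252440027)))
```

View pics/w13.png

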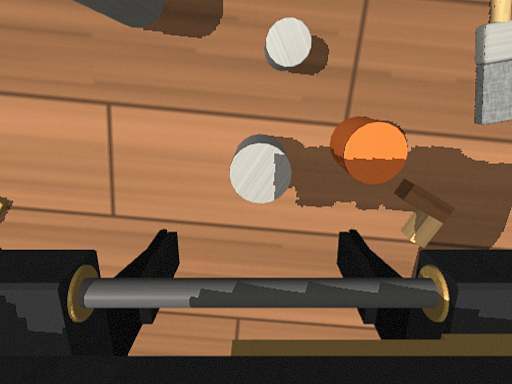

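View pics/k13.png

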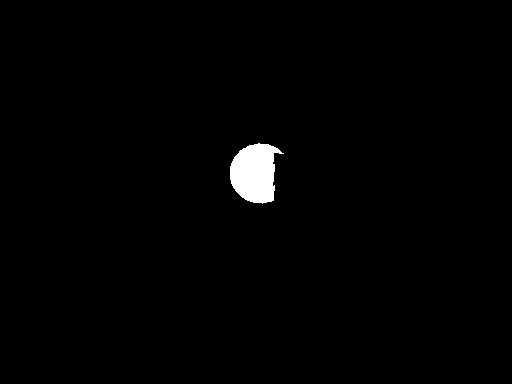

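The second pot is at (0.4953, -0.0828), radius 31.5 mm. The orange one at (375,152) stays clear of the fingers.

Request:
{"fn": "play_rows", "kwargs": {
  "motion": [
    [0,0,0.22,4,0],
    [0,0,0,5,0],
    [0,0,0,5,0],
    [0,0,0,3,0],
    [0,0,0,2,0],
    [0,0,0,0.7,0],
    [0,0,0,0,0],
    [0,0,0,0,0],
    [0,0,0,0,0]
  ]
}}

```text
time: 19.25
position: [0.4952, -0.0843, 0.045]
tool_rot: [3.138, 0.141, 0.003]
ft_force: [0.3, -0.4, 0.1]
grip_width: 0.997
```

```bash
python3 - <<'E'
from h import *
st=ctrl.get_state();print(st["time"],st["position"],yaw(st),to(st,[.4953,-.0828,.042]),st["ft_force"])
E
```

```text
19.25 [ 0.49520887 -0.08432549  0.04496089] 5.1445416636927845 [ 0.02 -0.15  0.3 ] [ 0.28019768 -0.35702259  0.14020832]
```

Request:
{"fn": "play_rows", "kwargs": {
  "motion": [
    [0,0,-0.12,0.2,0],
    [0,0,0,0,0],
    [0,0,0,0,0],
    [1,0,0,0,0],
    [1,0,0,0,0],
    [1,0,0,0,0],
    [1,0,0,0,0],
    [1,0,0,0,0]
  ],
  "force": 30
}}

```text
time: 20.25
position: [0.4944, -0.083, 0.042]
tool_rot: [3.138, 0.141, -0.0]
ft_force: [0.3, -0.7, -0.4]
grip_width: 0.741
```

```bash
python3 - <<'E'
from h import *
st=ctrl.get_state();print(st["time"],st["position"],yaw(st),to(st,[.4953,-.0828,.042]),st["grip_width"])
E
```

```text
20.25 [ 0.49436519 -0.08303105  0.04202826] 5.141752679561746 [ 0.1  -0.01  0.  ] 0.7411665059748941
```

Request:
{"fn": "play_rows", "kwargs": {
  "motion": [
    [1,0,0,-2,0],
    [1,0,0,-4,0],
    [1,0,0,-5,0],
    [1,0,0,-5,0],
    [1,0,0,-3.5,0],
    [1,3.5,-2.7,0,0],
    [1,4.4,-3.3,0,0],
    [1,4.4,-3.3,0,0],
    [1,3.4,-2.6,0,0],
    [1,2,-1.5,0,0],
    [1,0,0,0,0],
    [1,0,0,0,0],
    [1,0,0,0,0],
    [1,0,0,0,0]
  ]
}}

```text
time: 22.0
position: [0.6584, 0.0654, 0.2373]
tool_rot: [3.138, 0.139, 0.0]
ft_force: [-0.8, 0.2, -2.0]
grip_width: 0.737
```

```bash
python3 - <<'E'
from h import *
st,im=snap("wrist","w14.png");print(st["time"],st["position"],yaw(st),to(st,[.6587,.0658,.182]),st["grip_width"],st["ft_force"])
st=ctrl.get_state();print(st["position"],to(st,[.6587,.0658,.182]))
E
```

```text
22.0 [0.65836385 0.06537121 0.23733401] 5.071858609524187 [ 0.04 -0.04  5.53] 0.7365963954288597 [-0.80657941  0.18518901 -2.04564206]
[0.65844854 0.065536   0.23736914] [ 0.03 -0.03  5.54]
```

View pics/w14.png

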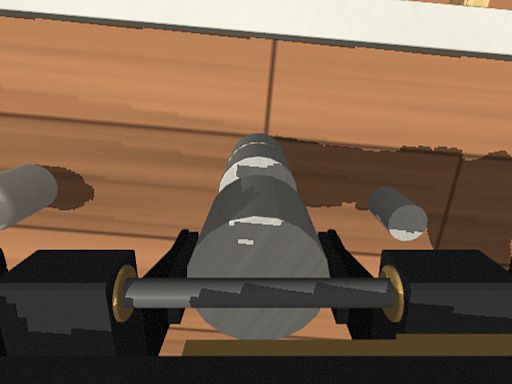

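The held pot is centred above the stack, with its sides symmetric about column 258. Lowering.

Request:
{"fn": "play_rows", "kwargs": {
  "motion": [
    [1,0,0,2,0],
    [1,0,0,2,0],
    [1,0,0,1,0],
    [1,0,0,0,0],
    [1,0,0,0,0],
    [1,0,0,0,0]
  ]
}}

```text
time: 22.8
position: [0.6591, 0.0666, 0.1879]
tool_rot: [-3.138, -0.141, -0.002]
ft_force: [-0.0, 0.1, -1.5]
grip_width: 0.74
```

```bash
python3 - <<'E'
from h import *
st,im=snap("wrist","w15.png");print(st["time"],st["position"],to(st,[.6587,.0658,.182]),st["ft_force"])
print(to(ctrl.get_state(),[.6587,.0658,.182]))
E
```

```text
22.8 [0.65913604 0.06661723 0.18788056] [-0.05  0.08  0.59] [-0.04362644  0.09950484 -1.52170045]
[-0.04  0.07  0.58]
```

Request:
{"fn": "play_rows", "kwargs": {
  "motion": [
    [1,-0.03,0.05,0.25,0],
    [1,0,0,0.15,0],
    [1,0,0,0.1,0],
    [1,0,0,0.05,0],
    [1,0,0,0,0],
    [1,0,0,0,0],
    [1,0,0,0,0]
  ]
}}

```text
time: 23.72
position: [0.6586, 0.0659, 0.1821]
tool_rot: [3.138, 0.141, 0.001]
ft_force: [-1.1, -0.4, 3.0]
grip_width: 0.738
```

```bash
python3 - <<'E'
from h import *
st=ctrl.get_state();print(st["time"],st["position"],to(st,[.6587,.0658,.182]),st["ft_force"])
E
```

```text
23.725 [0.65860905 0.06586872 0.18210999] [0.01 0.01 0.01] [-1.13044614 -0.35716485  3.02321242]
```

Contact at the expected height and position. I release, rise and check.

Request:
{"fn": "play_rows", "kwargs": {
  "motion": [
    [0,0,0,0,0],
    [0,0,0,0,0],
    [0,0,0,0,0],
    [0,0,0,0,0],
    [0,0,0,-3,0],
    [0,0,0,-5,0],
    [0,0,0,-5,0],
    [0,-3,0,-3,0],
    [0,-3,0,0,0],
    [0,0,0,0,0],
    [0,0,0,0,0],
    [0,0,0,0,0]
  ]
}}

```text
time: 25.22
position: [0.5992, 0.0603, 0.3408]
tool_rot: [-3.138, -0.141, 0.001]
ft_force: [0.1, -0.2, 0.1]
grip_width: 1.001
```

```bash
python3 - <<'E'
from h import *
st,im=snap("wrist","w16.png");print(st["time"],st["position"],yaw(st),np.abs(st["qd"]).max())
print(circ(im,st,(200,45,320,175),.21,(60,170),"k16.png"))
im=snap("scene","s16.png")[1];cv2.imwrite("pics/s16z.png",cv2.resize(im[180:280,220:340],None,fx=6,fy=6,interpolation=cv2.INTER_CUBIC))
E
```

```text
25.225 [0.59918257 0.06031163 0.340806  ] 5.13183840422935 0.0038347031936862086
((0.6592727303504944, 0.06594592332839966, 0.03178934007883072), (np.float64(0.659179036262508), np.float64(0.06612976715989838), np.float64(0.03138603904765409)))
```

View pics/w16.png

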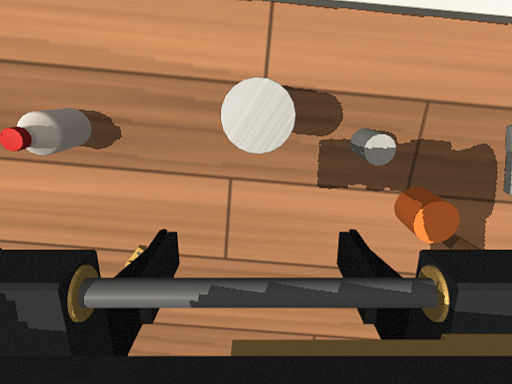

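View pics/s16z.png

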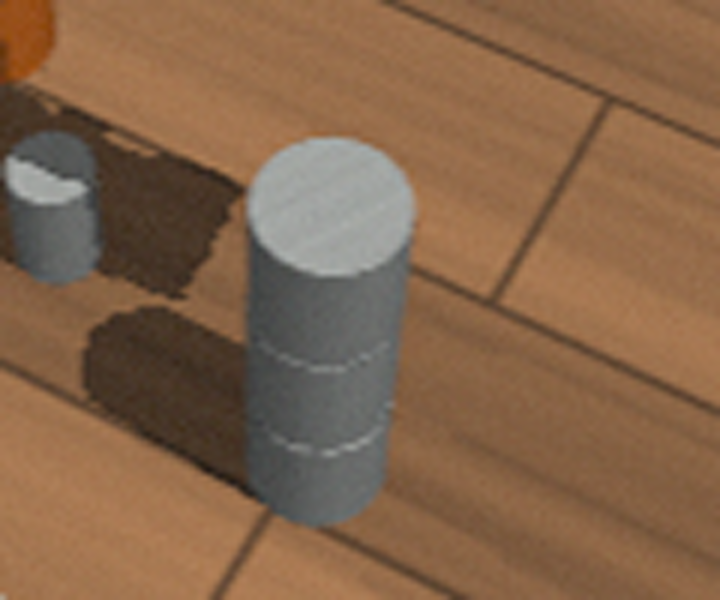

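View pics/s16.png

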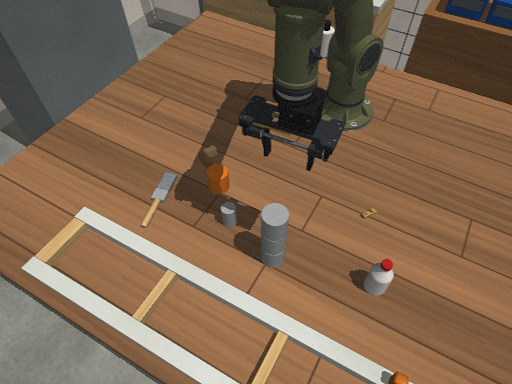

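The column is straight: its top is at (0.659, 0.066) and level with the pots below. The bystanders and the second catch at (369,213) are where they were, and the arm is clear.

```bash
python3 -c "
from bench import ticket;print(ticket.close_job())"
```

```text
the job is handed in; nothing more can be done
None
```

The brass catch is put away and the three wide pots stand as one straight column. The job was handed in at about 25 s of the 72 s allowed.

- **Catch:** I took the one farther from the base and lowered it into the open pot. The wrist picture showed it lying flat on the floor of the pot.
- **Closing pot:** I set the mouth-down pot that stood nearer the base on the open pot, rim on rim. The last 5 mm were lowered gently, with about 6 N of contact at the expected height.
- **Top pot:** the other mouth-down pot went on top the same way, with about 3 N of contact.
- **Last checks:** from bottom to top, the pot centres measured (0.6602, 0.0658), (0.6593, 0.0659) and (0.6592, 0.0661) m. The column is therefore straight to about 1 mm, and the scene picture agrees.
- **Left alone:** the narrow pot, glue bottle, brush, offcut, orange pot and second catch looked unmoved in the last pictures. The gripper was clear of everything.

**Disagreements:**
- The top and wrist cameras differed by 1–3 mm in absolute position, within about what the calibration allows. I used only wrist readings for the pots, so the shared error should cancel.
- The first pot's gripped width read about 62 mm instead of 64 mm, but its placing checked out.

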